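Change the tube block of a dry-block heater

ROBOT

A 6-joint arm with a two-finger parallel gripper is mounted at the origin on the work surface. World frame = base frame: x ahead of the robot, y to its left, z up, the work surface at z = 0. Lengths are in mm, angles in rad, forces in N, time in s.
With the tool pointing down it reaches from about 275 to 725 mm from the base axis. Payload 15.9 kg.
Tool frame: the origin (TCP) lies midway between the tips of the shut fingers; the grasp point (between the pads) lies manip.grasp_offset behind it (manip.grasp_offset is the distance from the TCP to the grasp point, in mm); z points along the fingers, y is the line along which they close (so a half turn about z gives the same grasp; the last joint's range is limited). The gripper opens to 85 mm and grips with 20 to 120 N. Pads are 22 mm wide; open, the fingers measure 114 mm over their backs; the gripper's body (76 mm by 85 mm) begins 54 mm behind the grasp point. The pads swing forward as they close: fully open they stand 13 mm farther back than shut.
Start: joints at [1.347, 0.213, -0.034, 1.323, 0, 1.571], TCP at [110.963, 487.517, 231.306] pointing down, gripper open.
Joint ranges: [-2.98, 2.98], [-0.74, 1.72], [-1.14, 1.35], [-2.1, 2.04], [-1.57, 1.44], [-3.14, 3.14]. Speed limits (rad/s): [1.89, 1.89, 2.39, 2.57, 3.14, 3.14].

INTERFACE

Orientations are given as a 3x3 rotation matrix whose columns are the frame's x, y, z axes.
In Python, from station import manip, viewer, ticket gives the robot as it stands. Calls block until the motion is done:
- manip.reach(position, orientation): joint-space move of the TCP to a pose.
- manip.move_l(position, ori=None, velocity=150, contact_N=None): straight line of the TCP; ori=None keeps the orientation; velocity is the mean speed in mm/s. With contact_N (N) it stops when the force on the tool has changed by that much, and returns True; else False.
- manip.movej(angles): joint-space move.
- manip.open_gripper() and manip.grab(squeeze=None): open the fingers fully, or close them until they stop; squeeze is the grip in N (None keeps the last).
- manip.wait(seconds).
- manip.solve_ik(position, orientation): joint angles nearest the present ones, or None.
- viewer.capture(name): name is "side" or "top" or "wrist"; returns (picture, depth): 480x640x3 uint8, red, green, blue; 480x640 float32, mm along the optical axis (not along the pixel's ray), 0 where there is no reading.
- viewer.camera_params(name): a dict with "camera_matrix" (3x3 intrinsics, pixels), "k1" (the pictures are not rectified: a ray, as slopes to the right and down, at radius r is drawn at 1 + k1 r^2 times it, then the intrinsics apply), "cam_to_world" (4x4, takes a point from camera to world coordinates). Camera axes: x right, y down, z forward; pixel columns grow to the right and rows downward; lengths in mm; the calibration is good to about 2 mm. A picture is of the moment at which its call begins: read the wrist's pose just before it. camera_params takes no time and is no camera call; for the wrist camera it gives the pose at the moment of the call.
A pose or a line that the arm cannot do raises manip.Unreachable and nothing moves.
- ticket.close_job(): hands the job in; it is judged then, once.
Readings, each from a call of its own:
- manip.current_t(): time.
- manip.current_qpos(): joint angles.
- manip.current_joint_vel(): joint speeds.
- manip.current_joint_torque(): joint torques, N m.
- manip.current_eef_pos(): TCP position.
- manip.current_eef_rot(): TCP orientation.
- manip.current_ft_force(): force on the tool from outside, world axes, zero at the start.
- manip.current_torque(): the same for the moment, N m.
- manip.current_grip_width(): opening from 0.0 (shut) to 1.0 (fully open).
- manip.current_grasp_force(): force on a finger pad.
Only numpy, scipy, OpenCV 4.12 (cv2) and the standard library are available. Lean on these libraries where they do the work, as an engineer would, in place of code of your own. Each camera call takes 0.05 s, during which the arm holds its last target. There are 200 camera calls.

TASK

Change the block in the heater: lift out the aluminium block with the small wells and set it down flat, rib up, in the steel tray; then take the block with the two large wells off the slanted stand and lower it over the heater's two locating pins until it rests flush on the recess floor. With it seated and let go, push the heater's toggle switch fully over to on. Leave everything else on the bench where it is.

Things in the scene. Friction and masses are not known exactly. Their poses are not given: they have to be found in the camera images.
- small_well_block: Plain aluminium tube block with many small (8 mm) dark wells; it sits in the heater's recess at the start. 72 (x) by 96 (y) by 18 mm, 0.36 kg; two 12 mm through holes at (24,36) and (-24,-36) mm. Hold it by the black rib on its top: 40 mm long (x), 12 mm thick (y), top 52 mm above the underside. Origin: centre of the underside, z up through the rib. Same after a half turn.
- large_well_block: Plain aluminium tube block with two large (17 mm) dark wells; starts on the slanted stand, tilted 35 degrees. 72 (x) by 96 (y) by 18 mm, 0.36 kg; two 12 mm through holes at (24,36) and (-24,-36) mm. Hold it by the black rib on its top: 40 mm long (x), 12 mm thick (y), top 52 mm above the underside. Origin: centre of the underside, z up through the rib. Same after a half turn.
- small_well_block_grip (a point): Grip point in the small-well block's rib, 42 mm above the middle of its underside.
- large_well_block_grip (a point): Grip point in the large-well block's rib, 42 mm along the block's z from the middle of its underside.
- heater: Fixed white dry-block heater, 190 (x) by 240 (y) mm, deck 70 mm high; origin under its centre. Recess in the deck: 84 (x) by 108 (y), 16 mm deep, centred at y = +30 mm. Two steel pins stand on its floor at (24,36) and (-24,-36) mm from the recess centre: 10 mm thick for 13 mm, tapering to 3 mm at the tip, 24 mm above that floor (8 mm above the deck).
- seat (a point): Centre of the heater's recess floor (54 mm above the table); axes as the heater's. The origin of a seated block lies here, its x parallel (either way round) to the heater's.
- heat_switch (a joint): Black toggle lever of the heater's power switch, on the deck beside the recess (heater frame x = 0, y = -82 mm). 0 = off, leaning to the heater's -x; swings in the heater's x-z plane by 1.0 rad to the heater's +x = on; stays where it is left.
- heat_switch_tip (a point): Centre of the 26 mm black ball on the end of that lever, 45 mm from its pivot, which lies 22 mm above the deck in a grey housing 70 (x) by 50 (y) by 25 mm high.
- stand: Fixed white slanted stand, about 85 by 130 mm; origin at the centre of its foot. Its slope rises 35 degrees towards the stand's +x; its low edge, with a 10 mm high lip, is at -x. The slope's middle is 50 mm above the table.
- tray: Fixed open steel tray, 150 (x) by 190 (y) by 25 mm high, 4 mm walls; origin at the centre of its underside.
- tray_in (a point): Centre of the tray's inner floor.
- beaker: Bystander: glass beaker, 70 mm wide, 90 mm high, origin under its centre.
- tip_box: Bystander: blue pipette-tip box with clear lid, 85 by 120 by 67 mm, origin under its centre.
- tube_rack: Bystander: blue rack with white tubes, 60 by 160 by 47 mm, origin under its centre.
- cylinder: Bystander: clear measuring cylinder on a 75 mm foot, 200 mm high, origin under its centre.
- bottle: Bystander: white bottle with blue cap, 60 mm wide, 130 mm high, origin under its centre.
- marker: Bystander: marker pen lying along its y, 125 mm long, 12 mm thick.
- scoop: Bystander: flat steel spatula lying along its y, about 160 mm long, 5 mm thick.
There are look-alikes about, which are no part of the job. What is shaped like the large_well_block but turquoise or yellow is not meant.

How it is judged (in metres and radians):
On the way, in this order (a step that is already met when the one before it is completed fails the run):
1. the small-well block is lifted clear of the heater's recess (z of small_well_block in the frame of seat above 0.03 m), for 0.1 s.
2. the small-well block lies flat in the tray, rib up, let go (horizontal distance between small_well_block and tray_in below 0.06 m and z of small_well_block in the frame of tray_in below 0.004 m and angle between small_well_block's own z axis and vertical below 0.08 rad and contact force between small_well_block and the fingers below 0.3 N and linear speed of small_well_block below 0.02 m/s), for 0.2 s.
3. the large-well block sits flush over the pins, let go, the switch not yet on (horizontal distance between large_well_block and seat below 0.003 m and z of large_well_block in the frame of seat between -0.003 and 0.0025 m and angle between large_well_block's own z axis and vertical below 0.035 rad and angle between the x axis of large_well_block and the x axis of heater, either way round below 0.06 rad and contact force between large_well_block and the fingers below 0.3 N and linear speed of large_well_block below 0.02 m/s and value of joint heat_switch below 0.5 rad), for 0.2 s.
4. the switch is on (value of joint heat_switch above 0.8 rad), for 0.1 s.
At the end, for the whole second after the job is handed in: Small-well block flat in the tray, rib up (within 4 mm of its floor, tilt < 0.08 rad); large-well block on the pins, flush (within 2.5 mm of the recess floor, centre within 3 mm, tilt < 0.035, yaw within 0.06 rad); switch over 0.8 rad; both blocks released and at rest (all of step 2 and horizontal distance between large_well_block and seat below 0.003 m and z of large_well_block in the frame of seat between -0.003 and 0.0025 m and angle between large_well_block's own z axis and vertical below 0.035 rad and angle between the x axis of large_well_block and the x axis of heater, either way round below 0.06 rad and contact force between large_well_block and the fingers below 0.3 N and linear speed of large_well_block below 0.02 m/s and value of joint heat_switch above 0.8 rad); the robot touches nothing.
It fails at once if a bystander is moved more than 30 mm (distance of any of beaker, tip_box, tube_rack, cylinder, bottle, marker, scoop from where it was at the start of the episode above 0.03 m).
It also fails if it takes over 61 s, if anything falls off the work surface, if the arm or the gripper's body presses on something with over 40 N, if the wrist force passes 120 N, or if a joint passes its speed limit or range.

## Working session

There is one attempt and no reset: what is moved stays moved. The work goes in short steps, each a Python script; the robot and the scene stay as the last script left them, time stands still between calls to the robot, and variables do not carry over. Pictures are saved under pics/ and viewed, at most 10 in all, crops included, and the job is handed in when it is done.

```bash
ls; mkdir -p pics; cat > h.py <<'E'
import numpy as np, cv2
from station import manip, viewer, ticket
def cap(n,tag):
    P=viewer.camera_params(n); im,d=viewer.capture(n)
    cv2.imwrite(f'pics/{tag}.png',im[:,:,::-1]); np.savez(f'pics/{tag}.npz',im=im,d=d,K=P['camera_matrix'],k1=P['k1'],T=P['cam_to_world'])
def load(tag): return np.load(f'pics/{tag}.npz')
def ray(S,u,v):
    K=S['K'];k=float(S['k1']);p=cv2.undistortPoints(np.array([[[u,v]]],float),K,np.array([k,0,0,0.]))[0,0]
    return np.array([p[0],p[1],1])
def pt(S,u,v,w=1):  # by depth
    d=S['d'][int(v)-w:int(v)+w+1,int(u)-w:int(u)+w+1];d=np.median(d[d>0])
    return (S['T']@np.r_[ray(S,u,v)*d,1])[:3]
def pz(S,u,v,z):  # by plane height
    T=S['T'];r=T[:3,:3]@ray(S,u,v);o=T[:3,3];return o+r*(z-o[2])/r[2]
def proj(S,p):
    c=(np.linalg.inv(S['T'])@np.r_[p,1])[:3];x,y=c[:2]/c[2];f=1+float(S['k1'])*(x*x+y*y)
    return (S['K']@[x*f,y*f,1])[:2]
def cloud(S):
    d=S['d'];vv,uu=np.mgrid[:480,:640]
    p=cv2.undistortPoints(np.stack([uu,vv],-1).reshape(-1,1,2).astype(float),S['K'],np.array([float(S['k1']),0,0,0.])).reshape(480,640,2)
    c=np.dstack([p*d[...,None],d]);return c@S['T'][:3,:3].T+S['T'][:3,3]
E
python3 - <<'E'
from h import *
cap('top','top0');cap('side','side0')
for n in('top','side'):
    S=load(n+'0');print(n,S['T'].round(3).tolist(),S['K'].tolist(),S['k1'])
print(manip.grasp_offset,manip.current_eef_rot())
E
```

```text
pics
top [[-0.039, -0.979, 0.202, 296.525], [-0.999, 0.037, -0.014, 5.976], [0.006, -0.202, -0.979, 1348.208], [0.0, 0.0, 0.0, 1.0]] [[440.1317547672763, 0.0, 317.5223602447984], [0.0, 440.1317547672763, 241.63527809672243], [0.0, 0.0, 1.0]] -0.0967076850289054
side [[0.978, -0.145, 0.147, 334.697], [-0.207, -0.634, 0.745, -974.751], [-0.015, -0.759, -0.65, 965.009], [0.0, 0.0, 0.0, 1.0]] [[549.1657297686677, 0.0, 323.4314352489248], [0.0, 549.1657297686677, 238.86540163863106], [0.0, 0.0, 1.0]] -0.022755091058171136
18.700000000000003 [[-9.75051309e-01  2.21979499e-01 -2.14845544e-04]
 [ 2.21979603e-01  9.75050859e-01 -9.37071062e-04]
 [ 1.47476730e-06 -9.61383695e-04 -9.99999538e-01]]
```

View pics/top0.png

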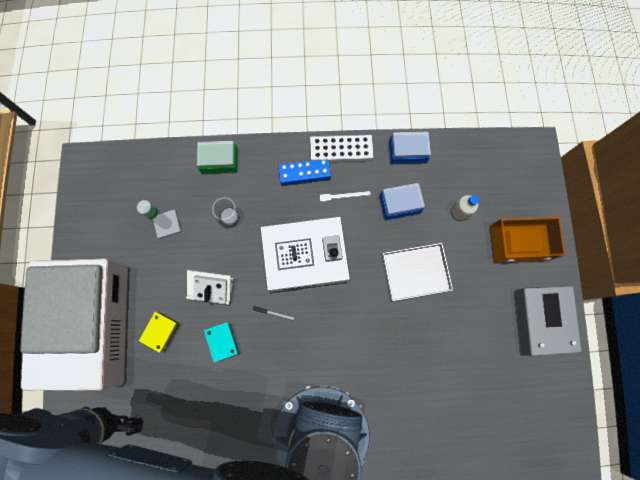

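View pics/side0.png

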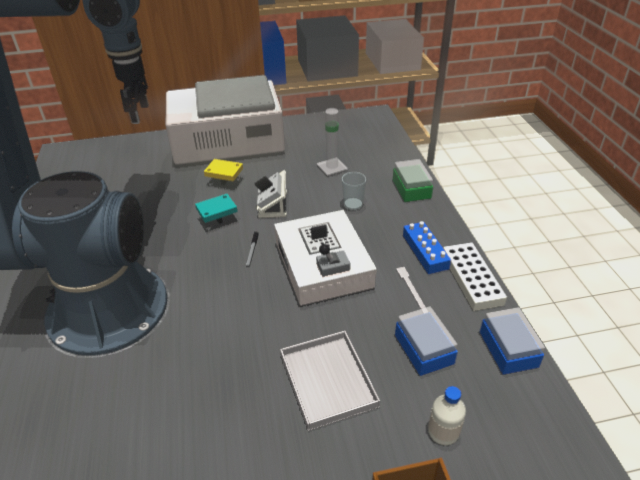

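The top view shows:
- Heater: centre about (305,254), with the small-well block at (294,254) and the toggle at (333,249).
- Tray: about (417,271).
- Stand: about (210,288), carrying a grey block with a black rib at (207,293).
- Look-alikes: turquoise (221,342) and yellow (157,332), both the wrong colour. The aluminium block on the slanted stand is the one meant.

Next come coarse positions and wrist close-ups.

```bash
python3 - <<'E'
from h import *
S=load('top0')
for n,z,ps in [('heater',70,[(261,227),(341,218),(350,281),(268,292)]),('tray',25,[(383,251),(445,243),(453,290),(390,301)])]:
    q=np.array([pz(S,*p,z) for p in ps]);print(n,q.round(0)[:,:2].tolist(),q.mean(0).round(0))
    print([np.linalg.norm(q[i]-q[(i+1)%4]).round() for i in range(4)])
for p in [(294,254),(293,250),(333,249),(207,293),(210,275),(195,290),(225,290),(208,303),(417,271)]: print(p,pt(S,*p).round(0))
def look(p,h,name):
    pass
P=viewer.camera_params('wrist');T=P['cam_to_world']
R=manip.current_eef_rot();o=manip.current_eef_pos()
print('cam in tool',(R.T@(T[:3,3]-o)).round(1),(R.T@T[:3,:3]).round(2).tolist(),P['camera_matrix'][0])
E
```

```text
heater [[611.0, 155.0], [630.0, -85.0], [439.0, -102.0], [416.0, 138.0]] [524.  26.  70.]
[np.float64(241.0), np.float64(191.0), np.float64(241.0), np.float64(196.0)]
tray [[532.0, -212.0], [550.0, -407.0], [404.0, -418.0], [379.0, -223.0]] [ 466. -315.   25.]
[np.float64(196.0), np.float64(147.0), np.float64(197.0), np.float64(154.0)]
(294, 254) [519.  57. 107.]
(293, 250) [531.  60. 106.]
(333, 249) [523. -53. 141.]
(207, 293) [417. 309.  99.]
(210, 275) [471. 306.  74.]
(195, 290) [430. 353.  63.]
(225, 290) [427. 264.  64.]
(208, 303) [395. 329.   1.]
(417, 271) [ 469. -317.    5.]
cam in tool [  75.2    0.3 -141.9] [[-0.0, -0.95, -0.3], [1.0, -0.0, 0.0], [-0.0, -0.3, 0.95]] [391.4577402    0.         319.08697503]
```

```bash
cat >> h.py <<'E'
def down(a): # tool x = -(x at yaw a), tool y = (y at yaw a), z down
    c,s=np.cos(a),np.sin(a);return np.array([[-c,-s,0],[-s,c,0],[0,0,-1.]])
E
python3 - <<'E'
from h import *
manip.reach([425,309,270],down(.08));manip.wait(.2);cap('wrist','w_stand')
manip.reach([521,56,270],down(.088));manip.wait(.2);cap('wrist','w_heat')
print(manip.current_t(),manip.current_qpos())
a=cv2.imread('pics/w_stand.png');b=cv2.imread('pics/w_heat.png')
cv2.imwrite('pics/v1.png',a);cv2.imwrite('pics/v2.png',b)
S=load('w_heat');C=cloud(S)
m=abs(C[...,2]-70)<4;print(m.sum());r=cv2.minAreaRect(C[m][:,:2].astype(np.float32));print(r)
E
```

```text
3.0083 [1.08871596e-01 2.61421167e-01 1.25241397e-01 1.43455141e+00
 5.01981318e-05 1.93978577e-02]
50461
((574.8231811523438, 70.12564086914062), (646.1792602539062, 421.0989990234375), 80.78409576416016)
```

View pics/v1.png

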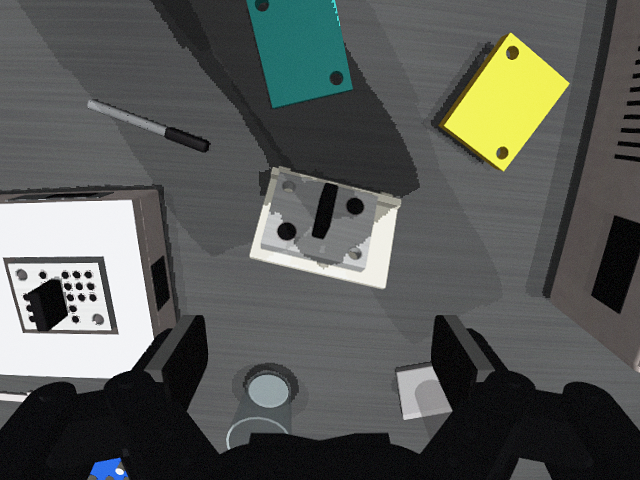

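View pics/v2.png

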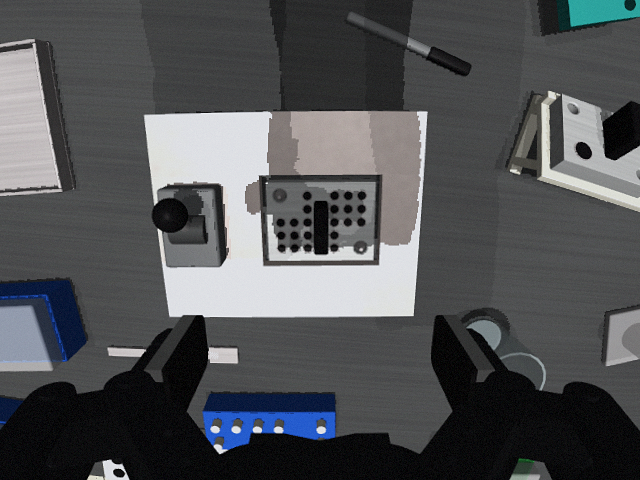

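Wrist 1 shows the stand block with two large wells at (287,231) and (355,206), through holes at (289,186) and (355,254), and the rib at (325,210). It is bare aluminium, so it is the right one; turquoise is at (300,50) and yellow at (505,100). Wrist 2 shows the small-well block in the recess with corners (261,176) to (379,265), the rib at (321,228) and the toggle ball at (170,215).

```bash
python3 - <<'E'
from h import *
from scipy.optimize import least_squares
S=load('w_heat')
q=np.array([pz(S,*p,70)[:2] for p in [(145,115),(427,111),(414,317),(169,317)]])
print('heater',q.round(1).tolist(),[np.linalg.norm(q[i]-q[(i+1)%4]).round(1) for i in range(4)],q.mean(0))
r=np.array([pz(S,*p,70)[:2] for p in [(261,176),(381,176),(379,265),(263,265)]]);print('recess',r.round(1).tolist(),r.mean(0),[np.linalg.norm(r[i]-r[(i+1)%4]).round(1) for i in range(4)])
for n,c in(('heater',q),('recess',r)):
    for i,j in((0,1),(3,2)): d=c[j]-c[i];print(n,'yaw',-np.arctan2(d[0],d[1]))
C=cloud(S)
def rect(m,n):
    P=C[m][:,:2].astype(np.float32);R=cv2.minAreaRect(P);print(n,m.sum(),C[m].mean(0).round(1),np.round(R[0],1),np.round(R[1],1),R[2])
bx=lambda u0,u1,v0,v1:(np.mgrid[:480,:640][1]>=u0)&(np.mgrid[:480,:640][1]<=u1)&(np.mgrid[:480,:640][0]>=v0)&(np.mgrid[:480,:640][0]<=v1)
rect(bx(300,345,185,265)&(C[...,2]>101),'rib top')
rect(bx(145,195,190,240)&(C[...,2]>118),'ball')
print('ball top z',C[...,2][bx(145,195,190,240)].max())
# stand block
S=load('w_stand');C=cloud(S)
g=S['im'].astype(int)
m=bx(262,380,175,262)&(C[...,2]>20)
P=C[m]
# plane RANSAC
rng=np.random.default_rng(0);best=None
for _ in range(400):
    a=P[rng.choice(len(P),3)];n=np.cross(a[1]-a[0],a[2]-a[0]);l=np.linalg.norm(n)
    if l<1:continue
    n=n/l*np.sign(n[2]);k=abs((P-a[0])@n)<1.5
    if best is None or k.sum()>best.sum():best=k
c=P[best].mean(0);n=np.linalg.svd(P[best]-c,full_matrices=False)[2][2];n*=np.sign(n[2]);print('plane',best.sum(),len(P),c.round(1),n.round(3),'tilt',np.degrees(np.arccos(n[2])),'az',np.degrees(np.arctan2(n[1],n[0])))
def onpl(u,v,off=0):
    r=S['T'][:3,:3]@ray(S,u,v);o=S['T'][:3,3];return o+r*(((c+off*n-o)@n)/(r@n))
H=[onpl(*p) for p in[(289,186),(355,254)]];W=[onpl(*p) for p in[(287,231),(355,206)]]
print('holes',np.round(H,1).tolist(),np.linalg.norm(H[0]-H[1]),'mid',(H[0]+H[1])/2,'wells',np.round(W,1).tolist(),'mid',(W[0]+W[1])/2)
h=((C-c)@n);mm=bx(300,345,175,250)&(h>30)&(h<38);print('rib top',mm.sum(),C[mm].mean(0).round(1),h[mm].mean())
big=cv2.resize(cv2.imread('pics/w_stand.png')[150:300,230:430],None,fx=4,fy=4,interpolation=cv2.INTER_CUBIC);cv2.imwrite('pics/c1.png',big)
E
```

```text
heater [[449.0, -97.6], [425.6, 139.7], [616.0, 159.0], [638.0, -80.6]] [np.float64(238.4), np.float64(191.3), np.float64(240.7), np.float64(189.8)] [532.16199929  30.14132126]
recess [[492.8, 4.1], [483.5, 108.1], [565.3, 117.3], [575.0, 9.8]] [529.15209633  59.83738888] [np.float64(104.4), np.float64(82.4), np.float64(108.0), np.float64(82.3)]
heater yaw 0.0981011469304916
heater yaw 0.09181450501529237
recess yaw 0.08959929612381161
recess yaw 0.08931978754962301
rib top 713 [527.2  59.5 108.1] [497.1  56.5] [102.8  11.6] 5.439422607421875
ball 1022 [516.  -50.4 142. ] [480.9 -10.2] [ 26.  137.6] 40.582054138183594
ball top z 411.93620416080773
plane 6245 9581 [432.5 310.9  65.5] [-0.567  0.095  0.818] tilt 35.087729580247085 az 170.51446689484035
holes [[405.8, 280.4, 50.6], [457.5, 344.8, 79.0]] 87.37974557571201 mid [431.63368713 312.63148997  64.77167517] wells [[442.1, 282.6, 75.5], [419.1, 343.0, 52.6]] mid [430.60701103 312.83080024  64.0372307 ]
rib top 645 [413.  315.5  92.7] 33.70181238979309
```

View pics/c1.png

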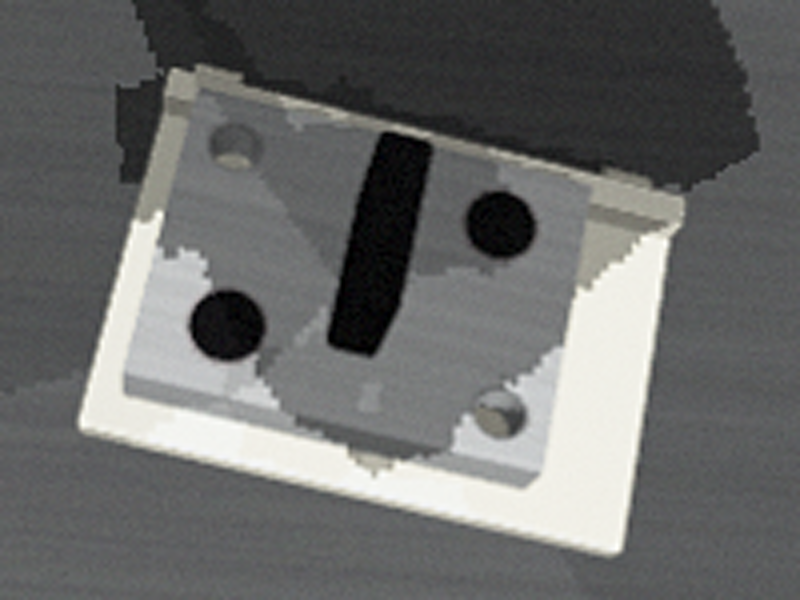

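The crop confirms the aluminium block with two large wells: wells at (228,325) and (500,224), through holes at (236,148) and (498,414). Its measured tilt is 35.1°, and the hole spacing matches within 1 mm. Next I close in on the small block and take one nearer look before gripping.

```bash
python3 - <<'E'
from h import *
manip.move_l([528.5,59.6,165],down(.0905),velocity=200);manip.wait(.3);cap('wrist','w_h2')
print(manip.current_eef_pos(),manip.current_t())
S=load('w_h2')
y=.0905;X=np.array([np.cos(y),np.sin(y)]);Y=np.array([-X[1],X[0]])
im=cv2.imread('pics/w_h2.png').copy()
for cx,cy in((48*0+42,54),(42,-54),(-42,-54),(-42,54)):
    p=np.array([529.2,59.8])+cx*X+cy*Y;u=proj(S,[*p,70]);cv2.drawMarker(im,tuple(int(round(t)) for t in u),(0,0,255),0,8)
for cx,cy in((24,36),(-24,-36)):
    p=np.array([529.2,59.8])+cx*X+cy*Y;u=proj(S,[*p,78]);cv2.drawMarker(im,tuple(int(round(t)) for t in u),(0,0,255),0,6)
for cx,cy in((20,6),(20,-6),(-20,-6),(-20,6)):
    p=np.array([529.2,59.8])+cx*X+cy*Y;u=proj(S,[*p,106]);cv2.drawMarker(im,tuple(int(round(t)) for t in u),(0,255,0),0,6)
cv2.imwrite('pics/c2.png',cv2.resize(im[100:400,120:520],None,fx=2,fy=2,interpolation=cv2.INTER_CUBIC))
E
```

```text
[528.78713028  59.59109888 165.57262234] 4.0333
```

View pics/c2.png

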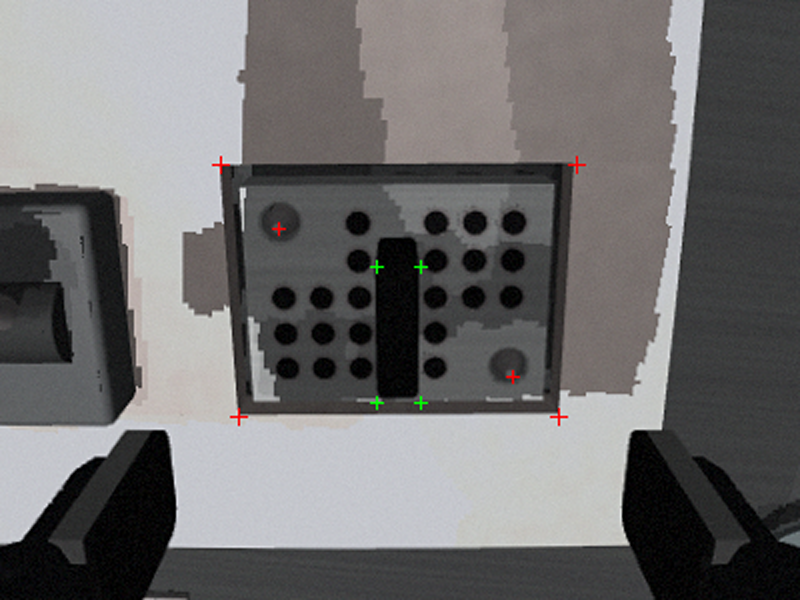

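The close look shows the recess, with corners at crop (222,165) to (559,412), agreeing with the overlay to about 1.5 mm. The rib's far end is at row 397 against a predicted 403, so x is about 527.6. Gripping now.

```bash
python3 - <<'E'
from h import *
Y=.0905
print('hit',manip.move_l([527.6,59.6,77.5],down(Y),velocity=120,contact_N=15),manip.current_eef_pos())
manip.grab(80);manip.wait(.3)
print(manip.current_grip_width(),manip.current_grasp_force(),manip.current_eef_pos(),manip.current_ft_force().round(1),manip.current_torque().round(2))
cap('wrist','g_small')
print('hit',manip.move_l([527.6,59.6,180],velocity=100,contact_N=40),manip.current_eef_pos(),manip.current_ft_force().round(1),manip.current_t())
cap('wrist','g_small_up')
a=cv2.imread('pics/g_small.png')[100:460,130:510];b=cv2.imread('pics/g_small_up.png')[100:460,130:510]
cv2.imwrite('pics/c3.png',np.hstack([a,b]))
E
```

```text
hit False [528.0229832   59.64184815  78.13542609]
0.12674979587572618 78.89098048210144 [527.76925312  59.65437145  77.77482783] [-1.   0.1  5.2] [0.01 0.25 0.02]
hit False [527.25290366  59.55463151 179.33758985] [ 0.9  0.8 -3.2] 7.1167
```

View pics/c3.png

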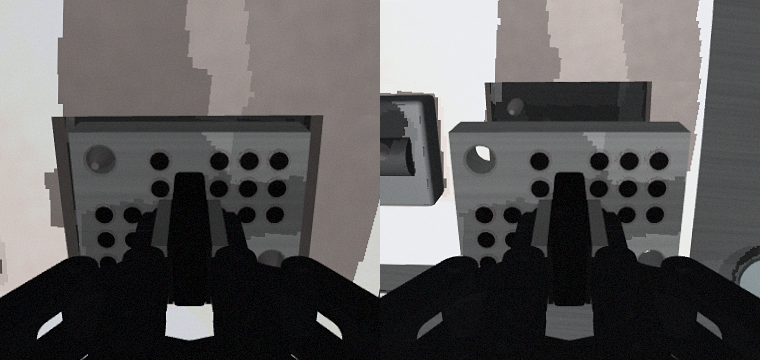

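Gripped and lifted clear: hole visible at (485,150) in the right panel, block level. Moving to the tray.

```bash
python3 - <<'E'
from h import *
R=down(.09)
manip.move_l([527,59.6,215],velocity=200)
manip.reach([470,-313,130],R)
print(manip.current_eef_pos(),manip.current_t())
manip.move_l([470,-313,45],velocity=200)
print('hit',manip.move_l([470,-313,22],velocity=25,contact_N=6),manip.current_eef_pos(),manip.current_ft_force().round(1),manip.current_t())
manip.open_gripper();manip.wait(.2)
manip.move_l([470,-313,160],velocity=250)
manip.wait(.2);cap('wrist','w_tray');S=load('w_tray');C=cloud(S)
print(manip.current_t())
for z0,z1 in((18,28),(2,9)):
    m=(C[...,2]>z0)&(C[...,2]<z1)&(abs(C[...,0]-470)<95)&(abs(C[...,1]+313)<115);print(z0,m.sum(),np.median(C[m],0).round(1))
cv2.imwrite('pics/c4.png',S['im'][:,:,::-1])
E
```

```text
[ 470.52842274 -312.13709455  130.13073057] 8.9333
hit True [ 469.82174848 -312.94192294   27.78651333] [-1.8  1.2  8.4] 10.1833
12.025
18 16641 [ 467.4 -314.5   21.9]
2 28944 [ 454.2 -313.7    3.4]
```

View pics/c4.png

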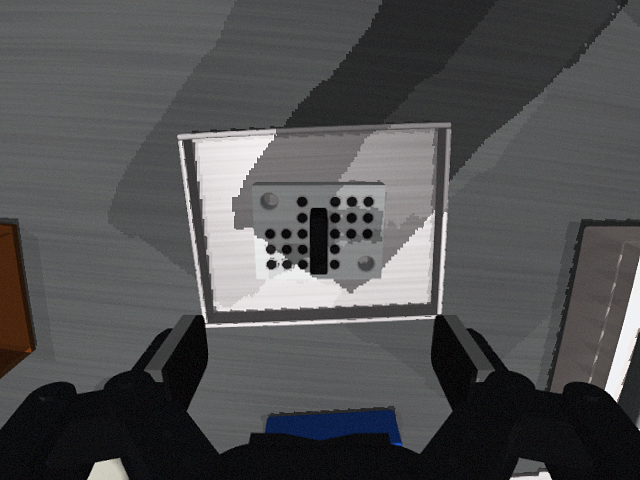

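The small block lies flat in the tray: rib at (318,240), block (252,183)–(385,280), well inside the walls. Now the large-well block.

```bash
cat >> h.py <<'E'
def tilt(a,t):
    xb=np.array([np.cos(a)*np.cos(t),np.sin(a)*np.cos(t),np.sin(t)]);yb=np.array([-np.sin(a),np.cos(a),0])
    return np.c_[-xb,yb,-np.cross(xb,yb)]
E
python3 - <<'E'
from h import *
R=tilt(-.166,np.radians(35));n=-R[:,2]
top=np.array([431.0,312.7,64.4]);g=top+26*n;tcp=g-18.7*n
for k in(110,0):
    print(manip.solve_ik(tcp+k*n,R))
manip.move_l([470,-250,250],velocity=300)
manip.reach(tcp+110*n,R);manip.wait(.3)
print(manip.current_eef_pos(),tcp+110*n,manip.current_t())
cap('wrist','w_s2')
S=load('w_s2');im=cv2.imread('pics/w_s2.png').copy();xb=-R[:,0];yb=R[:,1]
for a,b,c,col in[(24,36,0,0),(-24,-36,0,0),(36,48,0,0),(36,-48,0,0),(-36,48,0,0),(-36,-48,0,0),(20,6,34,1),(20,-6,34,1),(-20,6,34,1),(-20,-6,34,1)]:
    u=proj(S,top+a*xb+b*yb+c*n);cv2.drawMarker(im,tuple(int(round(t)) for t in u),(0,255,0) if col else (0,0,255),0,8)
cv2.imwrite('pics/c5.png',cv2.resize(im[100:400,120:520],None,fx=2,fy=2,interpolation=cv2.INTER_CUBIC))
E
```

```text
[ 1.08645374  0.02283204 -0.59576845  0.73644694 -0.57609975  1.18830234]
[ 0.94455229  0.16629137 -0.71306303  0.38991605 -0.53971607  1.02656035]
[364.85732335 323.62263855 160.50796488] [364.64434824 323.81734278 160.4865348 ] 15.075
```

View pics/c5.png

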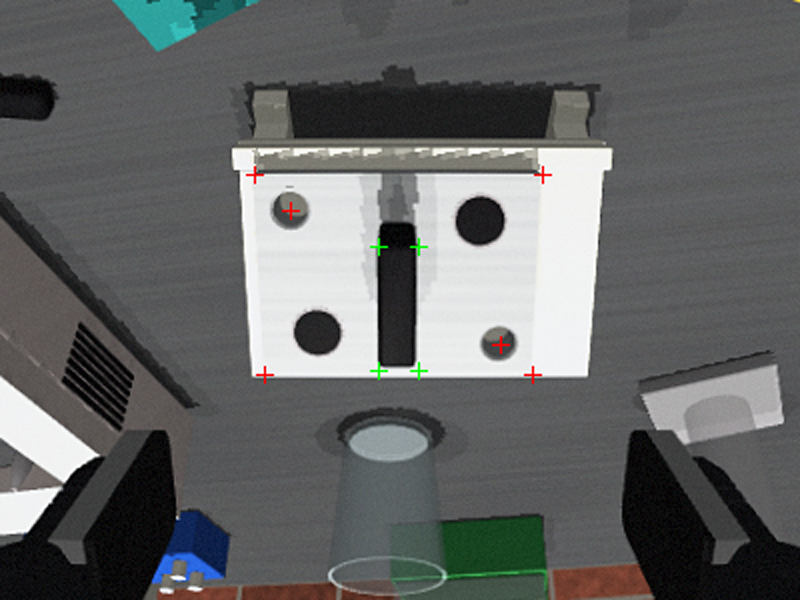

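The overlay matches holes, corners and rib within about 1 mm. Gripping and withdrawing along the normal.

```bash
python3 - <<'E'
from h import *
R=tilt(-.166,np.radians(35));n=-R[:,2];xb=-R[:,0]
top=np.array([431.0,312.7,64.4])-1*xb;tcp=top+7.3*n
print('hit',manip.move_l(tcp,R,velocity=120,contact_N=12),manip.current_eef_pos(),tcp)
manip.grab(80);manip.wait(.3)
print(manip.current_grip_width(),manip.current_grasp_force(),manip.current_ft_force().round(1),manip.current_t())
manip.move_l(tcp+70*n,R,velocity=100)
p=tcp+70*n
manip.move_l([p[0]+30,p[1]-30,230],down(.0),velocity=150)
manip.reach([527.5,59.6,215],down(.0905));manip.wait(.3)
print(manip.current_eef_pos(),manip.current_ft_force().round(1),manip.current_grip_width(),manip.current_t())
cap('wrist','g_large')
a=cv2.imread('pics/g_small_up.png')[100:400,180:460];b=cv2.imread('pics/g_large.png')[100:400,180:460]
v=cv2.resize(np.hstack([a,b]),None,fx=800/560,fy=800/560,interpolation=cv2.INTER_CUBIC);print(v.shape)
cv2.imwrite('pics/c6.png',v)
E
```

```text
hit False [426.0450481  313.81865786  70.27883845] [426.06255797 313.52722773  69.80623349]
0.12643336805493674 78.3964490890503 [-6.2 -1.8  8.1] 17.1583
[527.39887915  60.37527694 215.07334466] [ 0.5  0.5 -3.5] 0.1234797586831569 20.3083
(429, 800, 3)
```

View pics/c6.png

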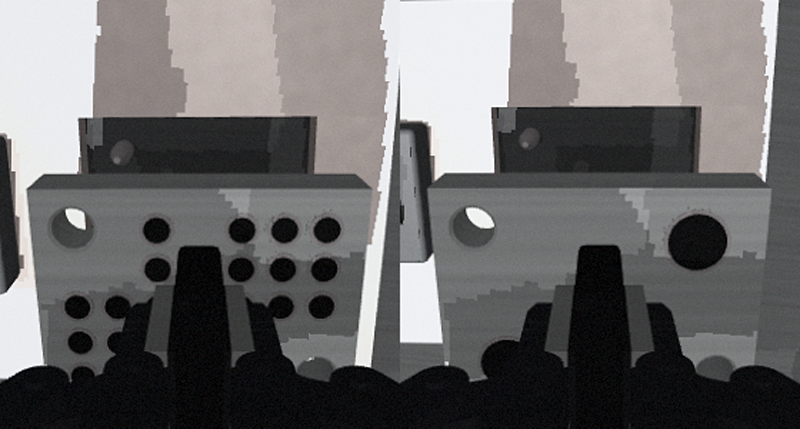

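The two grips look the same: top edge at row 188 versus 187, hole at (72,228) versus (73,226), block level. The x offset is about 0, so I insert at the TCP pose where the small block sat.

```bash
python3 - <<'E'
from h import *
x,y=527.7,59.65;R=down(.0905)
manip.move_l([x,y,112],R,velocity=150);manip.wait(.2)
print(manip.current_eef_pos(),manip.current_ft_force().round(1))
h=manip.move_l([x,y,77],R,velocity=20,contact_N=10)
print(h,manip.current_eef_pos(),manip.current_ft_force().round(1),manip.current_torque().round(2),manip.current_t())
E
```

```text
[528.23624311  59.70816242 112.8079667 ] [-0.2  0.1 -5.1]
True [527.6857499   59.65527102  78.70856682] [-0.6  0.7  7.3] [-0.02  0.1   0.03] 22.9083
```

It stopped at 78.7 mm with under 1 N of side force, as a flush seat should. I release, check the block's height and tilt from depth, and then push the toggle.

```bash
python3 - <<'E'
from h import *
x,y=527.7,59.65;Yw=.0905;R=down(Yw)
manip.open_gripper();manip.wait(.2)
manip.move_l([x,y,165],R,velocity=200);manip.wait(.3);cap('wrist','w_seat')
S=load('w_seat');C=cloud(S)
X=np.array([np.cos(Yw),np.sin(Yw)]);Y=np.array([-X[1],X[0]])
L=np.dstack([(C[...,:2]-[x,y])@X,(C[...,:2]-[x,y])@Y,C[...,2]])
def fit(m):
    P=L[m];A=np.c_[P[:,:2],np.ones(len(P))];s=np.linalg.lstsq(A,P[:,2],rcond=None)[0];return m.sum(),s.round(4),np.abs(A@s-P[:,2]).mean().round(2)
b=(abs(L[...,0])<33)&(abs(L[...,1])<45)&(abs(L[...,1])>10)&(abs(L[...,2]-72)<6)
d=(abs(L[...,0])<60)&(L[...,1]>58)&(L[...,1]<80)&(abs(L[...,2]-70)<6)|(abs(L[...,0])>48)&(abs(L[...,0])<70)&(abs(L[...,1])<60)&(abs(L[...,2]-70)<6)
print('block',fit(b),'deck',fit(d),manip.current_t())
E
```

```text
block (np.int64(10860), array([6.00000e-04, 4.00000e-04, 7.14654e+01]), np.float64(0.63)) deck (np.int64(18379), array([1.00000e-04, 5.00000e-04, 6.93285e+01]), np.float64(0.52)) 24.75
```

The block top is 2.1 mm above the deck (2.0 expected) with no tilt, so it is flush. Now the switch.

```bash
python3 - <<'E'
from h import *
Yw=.0905;R=down(Yw);X=np.array([np.cos(Yw),np.sin(Yw),0]);c=np.array([537.8,-51.9,0])
P=lambda s,z:c+s*X+[0,0,z]
manip.move_l(P(-75,200),R,velocity=250);manip.grab(30)
manip.move_l(P(-65,122),R,velocity=200);manip.wait(.2)
f0=manip.current_ft_force()
h=manip.move_l(P(2,122),R,velocity=50,contact_N=25)
print(h,((manip.current_eef_pos()-c)@X).round(1),manip.current_ft_force().round(1),f0.round(1))
manip.move_l(P(-40,130),R,velocity=150)
manip.move_l(P(-70,230),R,velocity=250)
manip.wait(.2);cap('wrist','w_sw');cap('top','top1')
for n in('w_sw','top1','top0','w_heat'):
    C=cloud(load(n));q=C-c;u=q@X;v=q@np.array([-X[1],X[0],0])
    m=(abs(u)<45)&(abs(v)<22)&(C[...,2]>125)&(C[...,2]<150);print(n,m.sum(),u[m].mean() if m.any() else None,C[...,2][m].max() if m.any() else 0)
print(manip.current_t())
E
```

```text
True -1.3 [-2.4  0.9  1.5] [ 0.1 -0.4  0.5]
w_sw 0 None 0
top1 0 None 0
top0 68 -22.847242389636943 146.9575239744472
w_heat 1012 -21.004495302273483 146.31401029051858
29.55
```

It hit the end stop at -1.3 mm (-2.4 expected for on). The arm hides the ball, so I look again from the earlier viewpoint.

```bash
python3 - <<'E'
from h import *
Yw=.0905;X=np.array([np.cos(Yw),np.sin(Yw),0]);c=np.array([537.8,-51.9,0])
manip.reach([521,56,270],down(.088));manip.wait(.3);cap('wrist','w_end')
C=cloud(load('w_end'));q=C-c;u=q@X;v=q@np.array([-X[1],X[0],0])
m=(abs(u)<45)&(abs(v)<22)&(C[...,2]>120)&(C[...,2]<155);print(m.sum(),u[m].mean(),C[...,2][m].max())
L=C-[527.7,59.65,0];a=L@X;b=L@np.array([-X[1],X[0],0]);k=(abs(a)<33)&(abs(b)<45)&(abs(b)>10)&(abs(C[...,2]-72)<6)
print('block',k.sum(),C[...,2][k].mean(),manip.current_t())
E
```

```text
915 20.25215719023305 145.1918399592281
block 5513 71.47628568288215 30.4917
```

```bash
python3 -c "
from station import ticket
print(ticket.close_job())"
```

```text
the job is handed in; nothing more can be done
None
```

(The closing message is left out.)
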